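Fit the pen nest in its fixture base and load a barrel

ROBOT

A 7-joint arm with a two-finger parallel gripper is mounted at the origin on the work surface. World frame = base frame: x ahead of the robot, y to its left, z up, the work surface at z = 0. Lengths are in mm, angles in rad, forces in N, time in s.
With the tool pointing down it reaches from about 400 to 850 mm from the base axis. Payload 4.5 kg.
Tool frame: the origin (TCP) lies midway between the tips of the shut fingers; the grasp point (between the pads) lies 19 mm behind it; z points along the fingers, y is the line along which they close (so a half turn about z gives the same grasp; the last joint's range is limited). The gripper opens to 88 mm and grips with 3 to 60 N. Pads are 18 mm wide; open, the fingers measure 123 mm over their backs; the gripper's body (75 mm by 187 mm) begins 45 mm behind the grasp point.
Start: joints at [0.034, 0.689, -0.195, 1.565, 0.157, 0.902, -0.215], TCP at [625.023, 0.026, 238.743] pointing down, gripper open.
Joint ranges: [-3.01, 3.01], [-0.46, 2.08], [-1.47, 1.51], [0.13, 2.56], [-1, 4.14], [0.04, 2.09], [-2.66, 2.66]. Speed limits (rad/s): [2.57, 2.57, 3.14, 3.14, 3.14, 3.14, 3.14].

INTERFACE

Orientations are given as a rotation vector (axis times angle).
In Python, from workcell import arm, cams gives the robot as it stands. The module is installed in compiled form; this text tells all that it offers.
- The arm moves only by the tool servo_tool, never from a script. Its arguments are lists of equal length, an entry for each row: "delta_pos": the shift along the tool's x, y, z in mm, a list of three; "twist": the turn about the tool's z in degrees. In form: {"delta_pos": [[dx, dy, dz], ...], "twist": [twist, ...]}. A call has 1 to 20 rows; each row shifts and turns the commanded pose from where the row before left it, along the tool's axes as they then stand; what a row does not reach is not made up. A row lasts 1/12 s, in which the tool goes at most 41.7 mm and 7.16 degrees, less where a joint would pass 70% of its speed; a pose out of reach is approached as far as the arm can. A call is refused whole if a number of a shift passes 41.7 or a number of a turn 7.16, either way. A call with a gripper value outside its range is refused whole. "claw" is the finger opening in mm, from 0 to 88.1, set as the call begins (left out, the last holds). The fingers move at their own pace and stop on an object; "squeeze" is the grip in N (left out, the last holds). Time passes only in rows, so rows that do not move let the fingers close. It gives the time, the measured TCP pose, the force, the opening and the grip force at its end, in the units of the state.
- arm.sense(): the state, without advancing time (a new reading comes with each control period).
- cams.grab_frame(name): name is "scene" or "side" or "wrist"; returns a dict with "image" (420x560x3 uint8, blue, green, red), "fx", "fy", "cx", "cy" (pixels), "rvec" (rotation vector, rad) and "tvec" (3), from world to camera coordinates, as OpenCV has them; the wrist camera has in their place "hand_eye" (4x4, takes a point from camera to tool coordinates, whose origin is the TCP and whose axes are the flange's). Camera axes: x right, y down, z forward; pixel columns grow to the right and rows downward; lengths in mm; the calibration is good to about 2 mm. A picture is of the moment at which its call begins: read the wrist's pose just before it. There is no depth.
- arm.hand_in(): hands the job in; it is judged then, once.
The state is a dict: "clock": time; "q": joint angles; "dq": joint speeds; "joint_efforts": joint torques, N m; "eef_pos": TCP position; "tcp_rot": TCP orientation; "wrist_force": force on the tool from outside, world axes, zero at the start; "torque": the same for the moment, N m; "gripper_width": finger opening in mm; "gripper_force": force on a finger pad.
Only numpy, scipy, OpenCV 4.12 (cv2) and the standard library are available. Lean on these libraries where they do the work, as an engineer would, in place of code of your own. Each camera call takes 0.05 s, during which the arm holds its last target. There are 200 camera calls.

TASK

Set up the fixture for upright pens: start the shank of the nest block with the round bore squarely in the base's socket and let go of it while it still stands proud on the spring balls, then press it down from above until its shoulder is flush on the base. Then draw the long pen barrel up out of the rack and lower it, nose down, to the bottom of the nest's bore before letting go (do not drop it in). Leave the V-grooved nest and the short sleeves where they are.

Things in the scene. Friction and masses are not known exactly. Their poses are not given: they have to be found in the camera images.
- nest: Loose grey nest block, 200 g, standing on its shank. Head 52 x 44 x 34 mm (x, y, z), in its flat top one central upright round bore. Below it a centred shank 36 x 24 mm (x, y), 24 mm long, its lowest 5 mm tapering to 31 x 19 mm. Origin: centre of the shank's foot, z up: shoulder (head's underside) at z = 24 mm, top at 58 mm. It fits either way round (half a turn is the same).
- nest_shoulder (a point): On the nest, centre of the shoulder plane (the underside of the head), 24 mm above the nest's origin; axes as the nest.
- nest_bore (a point): Centre of the floor of the nest's bore (13.5 mm wide, 30 mm deep), 28 mm above the nest's origin, 30 mm below the nest's flat top.
- base: Fixture base bolted to the bench, immovable: aluminium block 110 x 100 x 40 mm (x, y, z) with a 12 mm high flange ear at each x end (186 mm overall; bolt heads reach 19 mm above the bench). Central in its flat top a rectangular socket 37.5 x 25.5 mm (x, y), 26 mm deep. Origin: centre of the underside, z up.
- socket (a point): Centre of the socket's mouth in the base's top, 40 mm above the bench; axes as the base. 12 mm down, a spring ball stands 2.5 mm out of each long wall (+y, -y): a nest set in rests on them with its shoulder about 10 mm above the base (9 to 12). A push of 8 to 15 N from above forces the balls apart within 4 mm; from there it slides down easily to flush on a light push.
- rack: Black plastic egg-crate rack, fixed to the bench, 139 x 88 x 45 mm (x, y, z), 8 x 5 open square cells 14 mm wide at 17 mm pitch, floor 3 mm thick. Origin: centre of the underside. The long barrel and three short sleeves stand upright in four of the cells; which stands where varies.
- barrel: Long pen barrel, aluminium tube 12 mm in diameter, 120 mm long, 30 g, with a thin dark band 88 to 92 mm above its nose end; the lowest 14 mm taper to 7 mm wide. It stands upright in a rack cell, nose down, about 78 mm above the rack's top. Origin: centre of the nose end (lowest point), z along the barrel up to its other end.
- vee_nest: Bystander: the other nest block, same size, material and shank as the nest but with an open V groove along the top of its head (its x) in place of the bore. Standing on its shank on the bench. Origin: centre of the shank's foot.
- sleeve1: Bystander: short aluminium sleeve, 12 mm in diameter, 60 mm long, standing in a rack cell, 18 mm above the rack's top. Origin: centre of its lower end.
- sleeve2: Bystander: short aluminium sleeve like sleeve1.
- sleeve3: Bystander: short aluminium sleeve like sleeve1.
Mind the look-alikes: they are no part of the job. Leave any purple look-alike of the nest alone. There is more than one size of the base; the job needs the larger.

How it is judged (in metres and radians):
On the way, in this order (a step that is already met when the one before it is completed fails the run):
1. the nest's shank is started in the socket, square and upright, its shoulder still 4 to 18 mm above the base, and the fingers have let go of it (z of nest_shoulder in the frame of socket between 0.004 and 0.018 m and horizontal distance between nest_shoulder and socket below 0.005 m and angle between the x axis of nest and the x axis of base, either way round below 0.15 rad and angle between nest's own z axis and vertical below 0.15 rad and contact force between the fingers and nest below 0.1 N), for 0.2 s.
2. the nest is pressed home, its shoulder flush on the base (within 2 mm) (z of nest_shoulder in the frame of socket below 0.002 m and horizontal distance between nest_shoulder and socket below 0.003 m and angle between the x axis of nest and the x axis of base, either way round below 0.08 rad and angle between nest's own z axis and vertical below 0.05 rad), for 0.2 s.
3. the barrel is lowered nose down in the nest's bore to within 8 mm of the bore's floor while the fingers still hold it (z of barrel in the frame of nest_bore below 0.008 m and horizontal distance between barrel and nest_bore below 0.005 m and angle between barrel's own z axis and vertical below 0.15 rad and contact force between the fingers and barrel above 0.5 N), for 0.05 s.
At the end, for the whole second after the job is handed in: Nest home in the base: shoulder within 2 mm of its top, centre within 3 mm, turned true within 0.08 rad. Barrel nose down, upright on the floor of the nest's bore (within 3 mm), released. Both at rest. V-grooved nest and sleeves within 30 mm of their starts (all of step 2 and z of barrel in the frame of nest_bore below 0.003 m and horizontal distance between barrel and nest_bore below 0.005 m and angle between the z axis of barrel and the z axis of nest, either way round below 0.1 rad and angle between barrel's own z axis and vertical below 0.1 rad and linear speed of each of barrel, nest below 0.02 m/s and distance of each of vee_nest, sleeve1, sleeve2, sleeve3 from where it was at the start of the episode below 0.03 m); the robot touches nothing.
It fails at once if the V-grooved nest is moved more than 30 mm (distance of vee_nest from where it was at the start of the episode above 0.03 m).
It fails at once if the sleeve1 is moved more than 30 mm (distance of sleeve1 from where it was at the start of the episode above 0.03 m).
It fails at once if the sleeve2 is moved more than 30 mm (distance of sleeve2 from where it was at the start of the episode above 0.03 m).
It fails at once if the sleeve3 is moved more than 30 mm (distance of sleeve3 from where it was at the start of the episode above 0.03 m).
It also fails if it takes over 53 s, if anything falls off the work surface, if the arm or the gripper's body presses on something with over 40 N, if the wrist force passes 120 N, or if a joint passes its speed limit or range.

## Working session

There is one attempt and no reset: what is moved stays moved. The work goes in short steps, Python scripts to look and compute and a tool call to move; the robot and the scene stay as the last step left them, time stands still between calls to the robot, and variables do not carry over. Pictures are saved under pics/ and viewed, at most 10 in all, crops included, and the job is handed in when it is done.

Besides the shell and the picture viewer there is one more tool, called after "Emit:" in YAML: its name, and indented under it one key for each argument. servo_tool: Moves the arm, as the interface text tells. Its arguments: {"type":"object","properties":{"delta_pos":{"type":"array"},"twist":{"type":"array"},"claw":{"type":"number"},"squeeze":{"type":"number"}},"required":["delta_pos","twist"]}

```bash
mkdir -p pics
cat > h.py <<'E'
import numpy as np, cv2
from workcell import arm, cams
def save(name,fn):
    s=arm.sense(); f=cams.grab_frame(name); cv2.imwrite(f'pics/{fn}.png',f['image'])
    K=np.array([[f['fx'],0,f['cx']],[0,f['fy'],f['cy']],[0,0,1]])
    if 'hand_eye' in f:
        T=np.eye(4);T[:3,:3]=cv2.Rodrigues(np.array(s['tcp_rot'],float))[0];T[:3,3]=s['eef_pos']
        M=T@np.array(f['hand_eye']); R=M[:3,:3].T; t=-R@M[:3,3]
    else:
        R=cv2.Rodrigues(np.array(f['rvec'],float))[0]; t=np.array(f['tvec'],float).ravel()
    np.savez(f'pics/{fn}.npz',K=K,R=R,t=t); return f['image']
def cam(fn):
    d=np.load(f'pics/{fn}.npz'); return d['K'],d['R'],d['t']
def ray(fn,p):
    K,R,t=cam(fn); d=R.T@np.linalg.inv(K)@np.array([p[0],p[1],1.]); return -R.T@t,d/np.linalg.norm(d)
def onz(fn,p,z):
    o,d=ray(fn,p); return o+d*(z-o[2])/d[2]
def tri(a,p,b,q):
    o,d=ray(a,p);O,D=ray(b,q); A=np.stack([d,-D],1); l=np.linalg.lstsq(A,O-o,rcond=None)[0]
    x=o+d*l[0];y=O+D*l[1]; return (x+y)/2,np.linalg.norm(x-y)
def proj(fn,X):
    K,R,t=cam(fn); c=K@(R@np.array(X,float)+t); return c[:2]/c[2]
E
python3 - <<'E'
from h import *
s=arm.sense();print(s)
ims=[save(n,n+'0') for n in('scene','side','wrist')]
for n in('scene0','side0','wrist0'): print(n,ray(n,(280,210)))
E
```

```text
{'clock': 0.0, 'q': array([ 0.03376718,  0.68995679, -0.19450446,  1.5663379 ,  0.15730122,
        0.9025021 , -0.21511715]), 'dq': array([ 0.00098657,  0.00010209, -0.00076615,  0.00066686, -0.00118205,
        0.00055494,  0.00105497]), 'joint_efforts': array([ 3.38560185e-04, -5.27571630e+01, -1.26686912e+00, -1.53434461e+01,
       -5.26333472e-02,  6.56995355e-03,  1.65937727e-04]), 'eef_pos': array([ 6.24370707e+02, -3.52294811e-02,  2.37928398e+02]), 'tcp_rot': array([-2.22050518e+00, -2.22071109e+00,  2.16447573e-03]), 'wrist_force': array([-0.20171252, -0.21651021,  0.20150777]), 'torque': array([-0.00210482, -0.0093537 , -0.01231936]), 'gripper_force': 0.0, 'gripper_width': 87.87028618168412}
scene0 (array([ 952.65485048, -849.75338276,  817.20740135]), array([-0.35242093,  0.69036458, -0.63181979]))
side0 (array([ 391.29502651, -728.57547414,  532.62150576]), array([ 0.1683723 ,  0.81426   , -0.55554606]))
wrist0 (array([624.31893826,  70.20126985, 383.51738484]), array([-0.0103265 , -0.2736733 , -0.96176727]))
```

View pics/scene0.png

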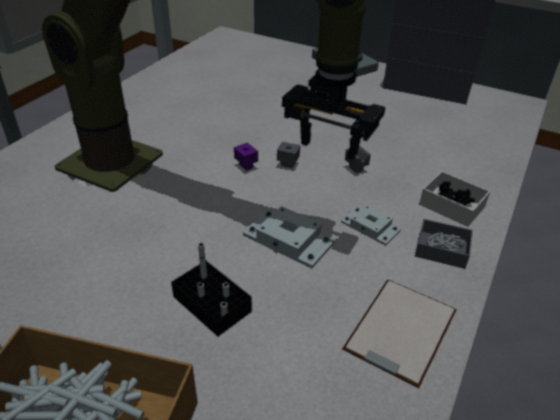

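View pics/side0.png

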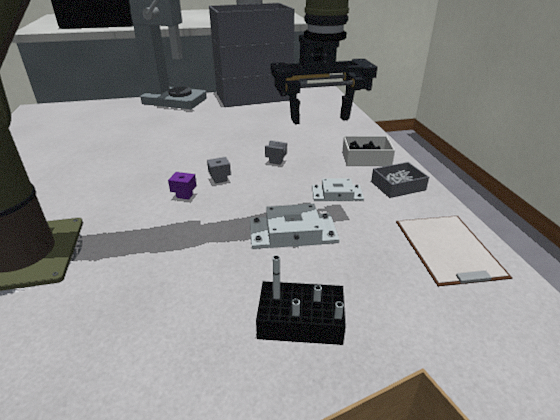

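View pics/wrist0.png

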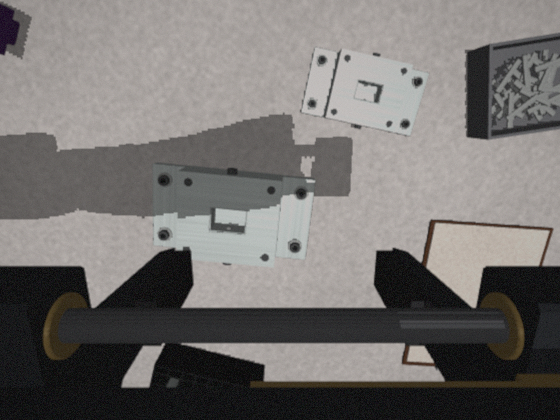

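Scene and side views: the rack is near the camera, with the barrel at scene (202,262) and side (276,277). The large base is at scene (290,233), and its socket is at wrist (229,220). The grey blocks are at scene (288,153) and (358,158), and the purple one is at (246,155). I'll triangulate coarsely and enlarge the two grey blocks.

Run:
```python
from h import *
for n,p,q in [('A',(288,153),(219,169)),('B',(358,158),(276,151)),('purple',(246,155),(182,184)),('barreltop',(201,245),(277,258)),('base',(290,232),(293,218)),('s1',(201,286),(296,302)),('s2',(226,286),(318,288)),('s3',(224,305),(340,304)),('small',(372,215),(338,185))]:
    print(n,*tri('scene0',p,'side0',q))
print(onz('wrist0',(229,213),40))
a=cv2.imread('pics/scene0.png');b=cv2.imread('pics/side0.png')
c=[cv2.resize(i[y-22:y+22,x-28:x+28],(392,300),interpolation=cv2.INTER_CUBIC) for i,x,y in((a,288,153),(a,358,158),(b,219,169),(b,276,151))]
cv2.imwrite('pics/z.png',np.vstack([np.hstack(c[:2]),np.hstack(c[2:])]))
```

```text
A [423.77435083 223.47196873  37.15999637] 2.670978530806166
B [593.10011002 301.54365591  34.61894777] 0.32433828797569847
purple [328.26134034 165.08947908  34.40346686] 0.5504121462617184
barreltop [ 483.67409743 -257.57224234  121.62680913] 0.1194679999523033
base [565.34449162 -38.00147804  29.42099078] 12.285054757011554
s1 [ 506.21661614 -297.56703874   58.79296686] 2.012504623415563
s2 [ 548.59645796 -275.5341711    59.91470814] 1.2209727464229545
s3 [ 571.78228886 -318.31809909   61.86289353] 1.573556304000871
small [709.63260951  97.361354    28.17180493] 7.108120737865411
[565.37530495 -31.00855891  40.        ]
```

View pics/z.png

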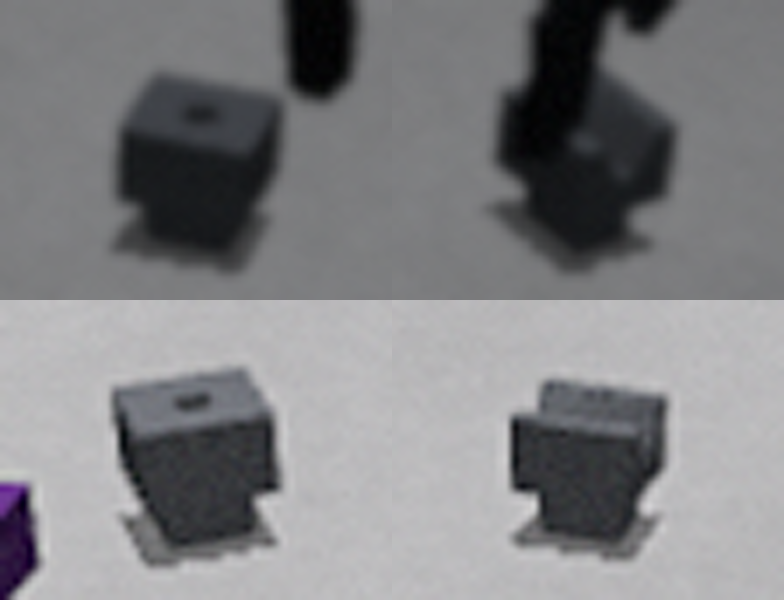

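The left block at (424,223) has the round bore; the right one, B, is the V nest. I'll step in −x for a second base view on the way to the nest.

Emit:
servo_tool:
  delta_pos:
    - [0, -25, 0]
    - [0, -25, 0]
    - [0, -25, 0]
    - [0, -25, 0]
    - [0, 0, 0]
    - [0, 0, 0]
  twist: [0, 0, 0, 0, 0, 0]

```text
clock: 0.65
eef_pos: [524.0, -0.1, 238.8]
tcp_rot: [-2.221, -2.221, 0.001]
wrist_force: [1.1, 0.7, -0.4]
gripper_width: 88.5
gripper_force: 0.0
```

Run:
```python
from h import *
save('wrist','wrist1');print(arm.sense()['eef_pos'])
```

```text
[5.25488733e+02 2.74708713e-02 2.38935467e+02]
```

Emit:
servo_tool:
  delta_pos:
    - [25, -15, 0]
    - [25, -15, 0]
    - [25, -15, 0]
    - [25, -15, 0]
    - [25, -15, 0]
    - [25, -15, 0]
    - [20, -10, 0]
    - [0, 0, 0]
    - [0, 0, 0]
  twist: [0, 0, 0, 0, 0, 0, 0, 0, 0]

```text
clock: 1.45
eef_pos: [425.8, 171.7, 238.8]
tcp_rot: [2.218, 2.225, 0.002]
wrist_force: [0.2, -0.1, 0.5]
gripper_width: 88.0
gripper_force: 0.0
```

Run:
```python
from h import *
a=save('wrist','wrist2');print(arm.sense()['eef_pos'],proj('wrist2',(424,223,58)))
cv2.imwrite('pics/w12.png',np.hstack([cv2.resize(cv2.imread('pics/wrist1.png')[90:300],(400,150)),cv2.resize(a,(400,300))[:150]])) 
b=cv2.imread('pics/wrist1.png')[110:290]
cv2.imwrite('pics/w12.png',np.vstack([b,a[:300]]))
```

```text
[426.23360299 170.29375089 238.70533035] [281.36485326 136.59971274]
```

View pics/w12.png

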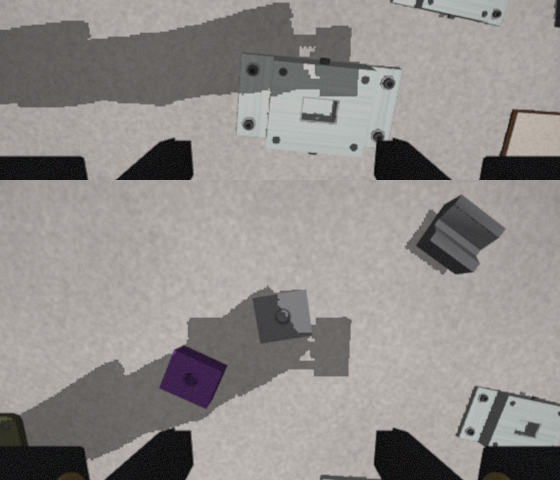

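wrist1 shows the base socket at about (320,220). wrist2 shows the nest's bore at (282,136), matching the predicted (281,137); the purple block is at (190,200) and the V nest at (460,55). Next I'll enlarge these to get corner pixels.

Run:
```python
from h import *
c=[]
for n,x,y in(('wrist0',232,214),('wrist1',320,214),('wrist2',282,136)):
    i=cv2.imread(f'pics/{n}.png')[y-50:y+50,x-88:x+88] if n!='wrist2' else cv2.imread(f'pics/{n}.png')[y-50:y+50,x-66:x+66]
    c.append(i)
r1=[cv2.resize(i[15:85,20:-20],None,fx=4*136/136,fy=4) for i in c[:2]]
r1=[cv2.resize(cv2.imread(f'pics/{n}.png')[184:254,x:x+66],None,fx=6,fy=6,interpolation=cv2.INTER_CUBIC)[:300] for n,x in(('wrist0',196),('wrist1',287))]
r2=[cv2.resize(cv2.imread('pics/wrist2.png')[100:170,240:330],None,fx=4.2,fy=4.2,interpolation=cv2.INTER_CUBIC)]
top=np.hstack(r1); r=r2[0]; r=cv2.convertScaleAbs(r,alpha=1.8)
pad=np.zeros((r.shape[0],top.shape[1],3),np.uint8); pad[:,:r.shape[1]]=r
cv2.imwrite('pics/c.png',np.vstack([top,pad])); print(top.shape,pad.shape)
```

```text
(300, 792, 3) (294, 792, 3)
```

View pics/c.png

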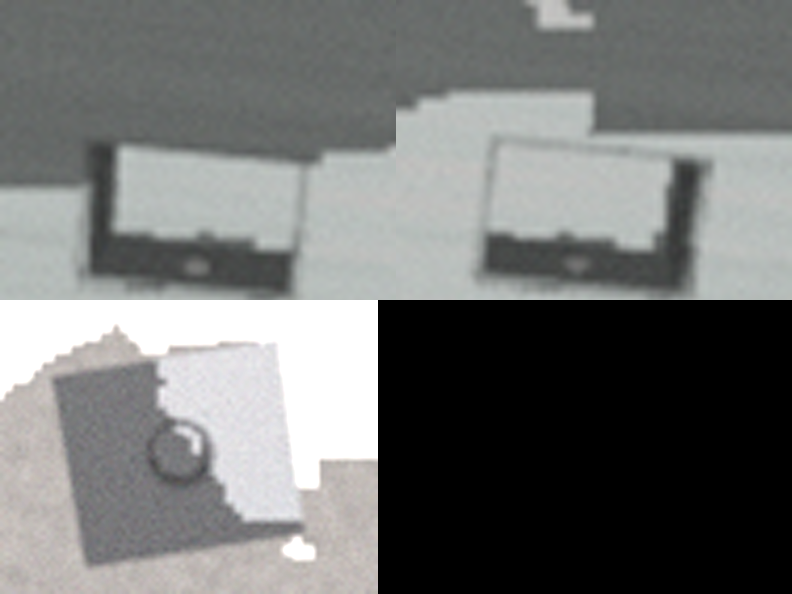

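Run:
```python
from h import *
# use nominal commanded poses (readings noisy ~1mm)
Rn=cv2.Rodrigues(np.array([-2.2214,-2.2214,0.0]))[0]
he=np.array(cams.grab_frame('wrist')['hand_eye'])
for n,p in(('wrist0',(625,0,238.7)),('wrist1',(525,0,238.7)),('wrist2',(425,170,238.7))):
    d=np.load(f'pics/{n}.npz');T=np.eye(4);T[:3,:3]=Rn;T[:3,3]=p;M=T@he;R=M[:3,:3].T
    np.savez(f'pics/{n}.npz',K=d['K'],R=R,t=-R@M[:3,3])
print(d['K'])
a=np.array([(92,143),(306,160),(291,291),(87,276)])/6+[196,184]-.42
b=np.array([(98,136),(316,160),(294,288),(84,275)])/6+[287,184]-.42
P=[tri('wrist0',p,'wrist1',q) for p,q in zip(a,b)]
for x in P: print(x[0].round(1),round(x[1],1))
for n,c in(('wrist0',a),('wrist1',b)):
    w=np.array([onz(n,p,40) for p in c]);print(n,w[:,:2].round(1).tolist(),w.mean(0),[np.linalg.norm(w[i]-w[i-3]).round(1) for i in range(4)])
    for i,j in((0,1),(3,2)): v=w[j]-w[i];print('ang',np.degrees(np.arctan2(v[1],v[0])))
c=np.array([(53,78),(275,45),(301,224),(88,266),(180,153)])/4.2+[240,100]-.38
w=np.array([onz('wrist2',p,58) for p in c]);print(w.round(1),w[:4].mean(0),[np.linalg.norm(w[i]-w[(i+1)%4]).round(1) for i in range(4)])
for i,j in((0,1),(3,2),(0,3),(1,2)): v=w[j]-w[i];print('ang',np.degrees(np.arctan2(v[1],v[0])))
# outer outline of base top by mask
```

```text
[[330.59498977   0.         283.17871865]
 [  0.         330.59498977 210.02277786]
 [  0.           0.           1.        ]]
[546.4 -24.8  37.7] 1.4
[585.4 -27.6  41.2] 0.1
[582.2 -51.5  43.3] 0.6
[544.2 -50.5  38.7] 0.3
wrist0 [[546.9, -24.8], [585.3, -28.0], [581.8, -53.0], [544.5, -50.2]] [564.62786647 -39.0017437   40.        ] [np.float64(38.6), np.float64(25.3), np.float64(37.5), np.float64(25.4)]
ang -4.681737009964742
ang -4.416874578913768
wrist1 [[546.2, -23.4], [585.7, -27.9], [582.8, -52.4], [544.1, -49.9]] [564.69522443 -38.39052678  40.        ] [np.float64(39.7), np.float64(24.6), np.float64(38.7), np.float64(26.5)]
ang -6.443357452371038
ang -3.6905136223114656
[[395.4 238.2  58. ]
 [445.5 245.4  58. ]
 [452.4 205.5  58. ]
 [402.6 195.7  58. ]
 [424.2 221.6  58. ]] [423.96951799 221.17404475  58.        ] [np.float64(50.6), np.float64(40.5), np.float64(50.7), np.float64(43.1)]
ang 8.182983077736303
ang 11.163673580610547
ang -80.42428822138667
ang -80.2998177137236
```

The socket comes out at (564.7,−38.7,40) turned −4.9°, and the nest at (424.2,221.5) turned +9.4°, with matching sizes. I'll go lower for a second view of the nest.

Emit:
servo_tool:
  delta_pos:
    - [0, 0, 20]
    - [0, 0, 20]
    - [0, 0, 20]
    - [0, 0, 20]
    - [10, 0, 18.7]
    - [0, 0, 0]
    - [0, 0, 0]
    - [0, 0, 0]
  twist: [0, 0, 0, 0, 0, 0, 0, 0]
  claw: 72

```text
clock: 2.22
eef_pos: [425.9, 179.2, 140.6]
tcp_rot: [2.223, 2.219, 0.001]
wrist_force: [0.1, -1.0, -0.7]
gripper_width: 72.0
gripper_force: 0.0
```

Run:
```python
from h import *
print(arm.sense()['eef_pos'])
a=save('wrist','wrist3')
Rn=cv2.Rodrigues(np.array([-2.2214,-2.2214,0.0]))[0]
he=np.array(cams.grab_frame('wrist')['hand_eye'])
d=np.load('pics/wrist3.npz');T=np.eye(4);T[:3,:3]=Rn;T[:3,3]=(425,180,140);M=T@he;R=M[:3,:3].T
np.savez('pics/wrist3.npz',K=d['K'],R=R,t=-R@M[:3,3])
p=proj('wrist3',(424.2,221.5,58)).round().astype(int);print(p)
x0,y0=p[0]-70,p[1]-50
cv2.imwrite('pics/c3.png',cv2.convertScaleAbs(cv2.resize(a[y0:y0+100,x0:x0+133],None,fx=6,fy=6,interpolation=cv2.INTER_CUBIC),alpha=1.6));print(x0,y0)
```

```text
[425.94132547 179.16478725 140.61058722]
[282 160]
212 110
```

View pics/c3.png

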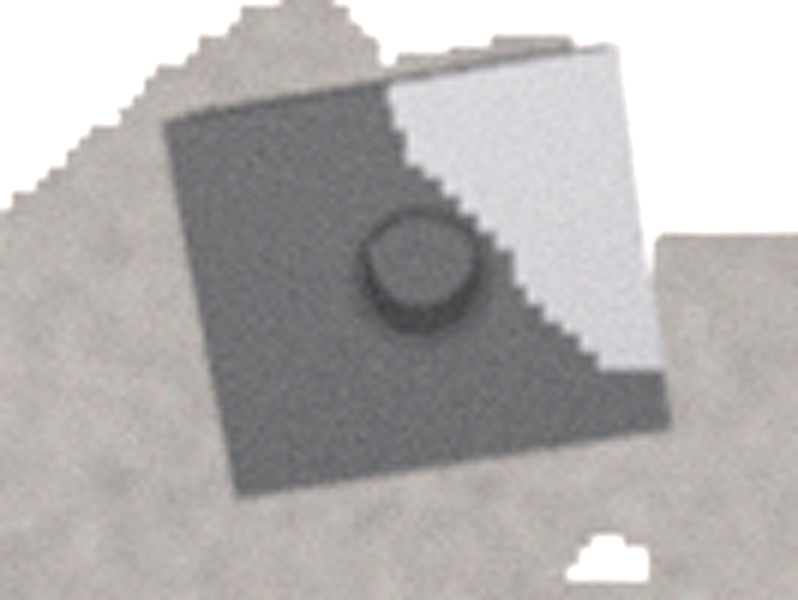

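Close view: the nest's top corners in crop pixels are (165,122), (618,47), (671,430) and (237,497), and the bore rim is at (421,268).

Run:
```python
from h import *
c=np.array([(165,122),(618,47),(671,430),(237,497),(421,270)])/6+[212,110]-.42
w=np.array([onz('wrist3',p,58) for p in c]);print(w.round(1),w[:4].mean(0),[np.linalg.norm(w[i]-w[(i+1)%4]).round(1) for i in range(4)])
for i,j in((0,1),(3,2),(0,3),(1,2)): v=w[j]-w[i];print('ang',np.degrees(np.arctan2(v[1],v[0])))
c2=np.array([(53,78),(275,45),(301,229),(88,266),(180,153)])/4.2+[240,100]-.38
print([tri('wrist2',p,'wrist3',q)[0].round(1).tolist() for p,q in zip(c2,c)])
```

```text
[[395.3 241.2  58. ]
 [445.6 249.3  58. ]
 [452.9 206.4  58. ]
 [402.2 198.4  58. ]
 [423.8 224.9  58. ]] [423.99315154 223.84108197  58.        ] [np.float64(51.0), np.float64(43.5), np.float64(51.3), np.float64(43.4)]
ang 9.15598660453355
ang 9.002407165104252
ang -80.79838965767303
ang -80.30733599922168
[[391.4, 238.9, 21.9], [450.7, 247.8, -7.4], [454.6, 202.6, 39.7], [400.3, 192.4, 32.4], [423.8, 218.2, -1.6]]
```

Run:
```python
from h import *
print(tri('scene0',(288.7,147.6),'side0',(218.4,162)))
q=np.array([(421,270)])/6+[212,110]-.42
for n,p in(('scene0',(288.7,147.6)),('side0',(218.4,162))): print(tri(n,p,'wrist3',q[0]))
```

```text
(array([424.53874135, 224.54096058,  55.54679032]), np.float64(0.3283275568916829))
(array([424.11453044, 224.69244214,  55.17071695]), np.float64(0.6644424960303904))
(array([424.14874462, 224.60054137,  55.69581764]), np.float64(0.6695816473764525))
```

Emit:
servo_tool:
  delta_pos:
    - [22, 0, 0]
    - [22, -1, 0]
    - [0, 0, 0]
    - [0, 0, 0]
    - [0, 0, 20]
    - [0, 0, 20]
    - [0, 0, 20]
    - [0, 0, 20]
    - [0, 0, 15]
    - [0, 0, 10]
    - [0, 0, 5]
    - [0, 0, 0]
    - [0, 0, 0]
  twist: [0, 0, -4.6, -4.5, 0, 0, 0, 0, 0, 0, 0, 0, 0]

```text
clock: 3.4
eef_pos: [424.5, 224.1, 30.6]
tcp_rot: [2.038, 2.39, 0.001]
wrist_force: [-0.3, 0.3, -0.1]
gripper_width: 72.1
gripper_force: 0.0
```

Emit:
servo_tool:
  delta_pos:
    - [0, 0, 0]
    - [0, 0, 0]
    - [0, 0, 0]
    - [0, 0, 0]
    - [0, 0, 0]
    - [0, 0, 0]
  twist: [0, 0, 0, 0, 0, 0]
  claw: 40
  squeeze: 25

```text
clock: 3.9
eef_pos: [424.6, 224.2, 30.6]
tcp_rot: [2.038, 2.39, 0.002]
wrist_force: [0.1, 0.4, 7.1]
gripper_width: 51.7
gripper_force: 25.0
```

All three cameras agree on the bore rim, about (424.2,224.6,55.5), and the grip width of 51.7 mm matches the head. I'll lift, turn to the base's angle and go to a look pose over the socket with the same geometry as the nest look.

Emit:
servo_tool:
  delta_pos:
    - [0, 0, -10]
    - [0, 0, -20]
    - [0, 0, -20]
    - [0, 0, -20]
    - [0, 0, -20]
    - [0, 0, -20]
    - [0, 0, 0]
    - [0, 0, 0]
    - [0, 0, 0]
  twist: [0, 0, 0, 0, 0, 0, 7, 7, 0]

```text
clock: 4.65
eef_pos: [423.8, 223.8, 140.8]
tcp_rot: [2.318, 2.121, 0.0]
wrist_force: [0.2, -0.5, -2.7]
gripper_width: 51.7
gripper_force: 25.0
```

Emit:
servo_tool:
  delta_pos:
    - [-24.5, 13.6, 0]
    - [-24.5, 13.6, 0]
    - [-24.5, 13.6, 0]
    - [-24.5, 13.6, 0]
    - [-24.5, 13.6, 0]
    - [-24.5, 13.6, 0]
    - [-24.5, 13.6, 0]
    - [-24.5, 13.6, 0]
    - [-24.5, 13.6, 0]
    - [-24.5, 13.6, 0]
    - [-24.5, 13.6, 0]
    - [-24.5, 13.6, 0]
    - [0, 0, 9]
    - [0, 0, 9]
    - [0, 0, 0]
    - [0, 0, 0]
    - [0, 0, 0]
  twist: [0, 0, 0, 0, 0, 0, 0, 0, 0, 0, 0, 0, 0, 0, 0, 0, 0]

```text
clock: 6.07
eef_pos: [561.0, -81.2, 122.0]
tcp_rot: [-2.31, -2.127, 0.0]
wrist_force: [0.7, -0.5, -1.6]
gripper_width: 51.7
gripper_force: 25.0
```

```bash
cat >> h.py <<'E'
def nominal(fn,p,deg):
    'replace noisy pose by the commanded one; deg = summed twist'
    he=np.array(cams.grab_frame('wrist')['hand_eye']);d=np.load(f'pics/{fn}.npz');T=np.eye(4)
    T[:3,:3]=cv2.Rodrigues(np.array([-np.pi,-np.pi,0])/2**.5)[0]@cv2.Rodrigues(np.array([0,0,np.radians(deg)]))[0]
    T[:3,3]=p;M=T@he;R=M[:3,:3].T;np.savez(f'pics/{fn}.npz',K=d['K'],R=R,t=-R@M[:3,3])
E
python3 - <<'E'
from h import *
s=arm.sense();print(s['eef_pos'],s['tcp_rot'],s['gripper_width'])
a=save('wrist','wrist4'); nominal('wrist4',(561.0,-82.4,122),4.9)
p=proj('wrist4',(564.7,-38.7,40)).round().astype(int);print(p)
x0,y0=p[0]-66,p[1]-50
z=cv2.resize(a[y0:y0+100,x0:x0+133],None,fx=6,fy=6,interpolation=cv2.INTER_CUBIC)
cv2.imwrite('pics/c4.png',z);print(x0,y0)
cv2.imwrite('pics/wrist4.png',a)
E
```

```text
[560.98397165 -81.16980686 121.96156691] [-2.30985294e+00 -2.12743907e+00  2.61465128e-04] 51.72811620687521
[283 156]
217 106
```

View pics/c4.png

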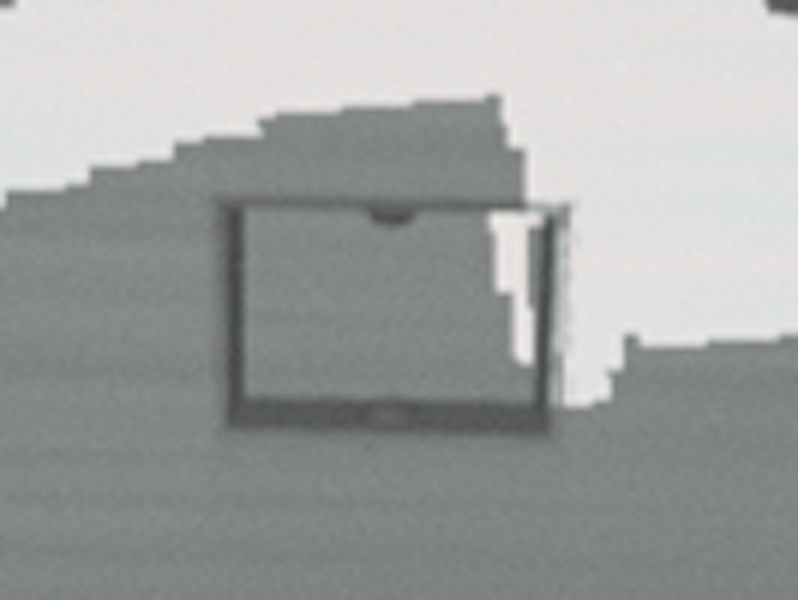

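The close socket view is square to the image, with crop corners at (220,201), (570,203), (553,433) and (225,430). Next I'll compute the tool-frame offset.

Run:
```python
from h import *
c=np.array([(220,201),(570,203),(553,433),(225,430)])/6+[217,106]-.42
w=np.array([onz('wrist4',p,40) for p in c]);m=w.mean(0);print(w.round(1),m,[np.linalg.norm(w[i]-w[(i+1)%4]).round(1) for i in range(4)])
for i,j in((0,1),(3,2),(0,3),(1,2)): v=w[j]-w[i];print('ang',np.degrees(np.arctan2(v[1],v[0])))
Rz=cv2.Rodrigues(np.array([-np.pi,-np.pi,0])/2**.5)[0]@cv2.Rodrigues(np.array([0,0,np.radians(4.9)]))[0]
print('tool',Rz.T@(m-[561.0,-82.4,122]))
he=np.array(cams.grab_frame('wrist')['hand_eye']);K=cam('wrist4')[0]
for X in((0,0,0),(0,26,-28),(0,-26,-28),(22,26,-28),(22,-26,-28),(22,26,6),(22,-26,6),(9,26,0),(9,-26,0)):
    p=K@(np.linalg.inv(he)@[*X,1])[:3];print(X,p[:2]/p[2])
print(he.round(4))
a=cv2.imread('pics/wrist4.png');cv2.imwrite('pics/c5.png',cv2.convertScaleAbs(cv2.resize(a[220:420,150:417],None,fx=3,fy=3),alpha=2.5))
```

```text
[[545.4 -25.7  40. ]
 [584.6 -29.2  40. ]
 [581.  -55.2  40. ]
 [543.1 -51.6  40. ]] [563.54712363 -40.39964412  40.        ] [np.float64(39.3), np.float64(26.2), np.float64(38.1), np.float64(26.0)]
ang -5.161711099392443
ang -5.374504133181685
ang -94.98127484070592
ang -97.81035409811564
tool [42.06442448 -1.04972653 82.        ]
(0, 0, 0) [283.55689154 267.55972125]
(0, 26, -28) [348.65246091 298.46677973]
(0, -26, -28) [218.67197722 298.38164625]
(22, 26, -28) [351.83519316 247.27673343]
(22, -26, -28) [215.65745222 247.1701039 ]
(22, 26, 6) [337.67149587 220.26742082]
(22, -26, 6) [229.51278932 220.17542696]
(9, 26, 0) [338.41906991 250.24618501]
(9, -26, 0) [228.73213315 250.16111579]
[[ 1.100000e-03 -9.618000e-01 -2.736000e-01  7.020010e+01]
 [ 1.000000e+00  9.000000e-04  8.000000e-04 -3.380000e-01]
 [-6.000000e-04 -2.736000e-01  9.618000e-01 -1.455359e+02]
 [ 0.000000e+00  0.000000e+00  0.000000e+00  1.000000e+00]]
```

View pics/c5.png

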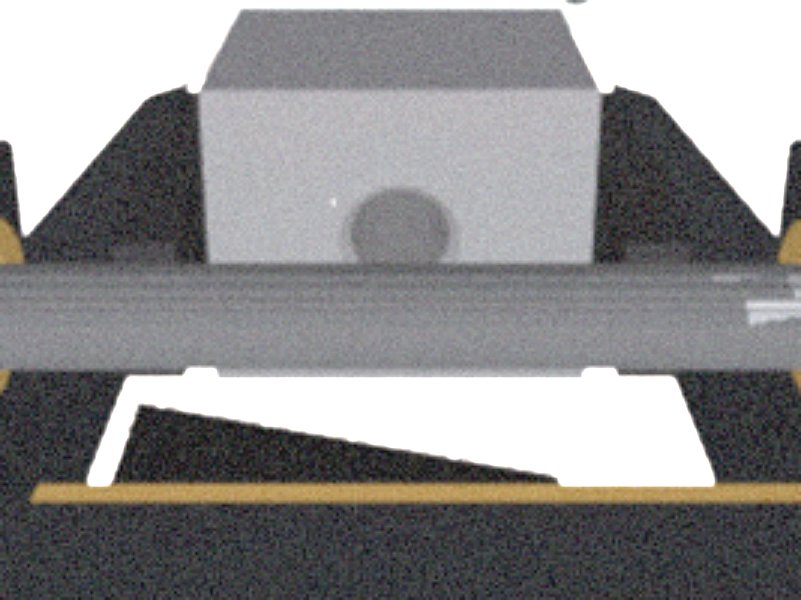

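The held nest is centred and square between the fingers, its top front edge at crop (199,89)–(601,89). I'll average pose readings to tell sensor noise from servo offset.

Run:
```python
from h import *
P=[]
for i in range(12):
    cams.grab_frame('wrist'); s=arm.sense(); P.append(np.r_[s['eef_pos'],s['tcp_rot'],s['wrist_force']])
P=np.array(P);print(P.mean(0).round(3),P.std(0).round(3),P[:,1].round(2))
from scipy.spatial.transform import Rotation as Ro
Rz=(Ro.from_rotvec(np.array([-np.pi,-np.pi,0])/2**.5)*Ro.from_rotvec([0,0,np.radians(4.9)]));print(np.degrees((Rz.inv()*Ro.from_rotvec(P[-1,3:6])).as_rotvec()))
# least squares of held nest: front face edges -> tool offset (x,z), y
he=np.array(cams.grab_frame('wrist')['hand_eye']);K=cam('wrist4')[0]
from scipy.optimize import least_squares
X=np.array([(22,-26,-28),(22,26,-28),(22,-26,6),(22,26,6)]);m=np.array([(199,89),(601,89),(242,10),(560,10)])/3+[150,220]-.33
f=lambda d:((lambda p:(p[:,:2]/p[:,2:]-m).ravel())(((X+d)@np.linalg.inv(he)[:3,:3].T+np.linalg.inv(he)[:3,3])@K.T))
r=least_squares(f,np.zeros(3));print('held offset',r.x,r.fun.round(1))
```

```text
[ 5.61579e+02 -8.27250e+01  1.22198e+02  2.31400e+00  2.12500e+00
  0.00000e+00  1.57000e-01 -1.83000e-01 -2.01500e+00] [0.052 0.217 0.136 0.001 0.    0.    0.625 0.513 0.443] [-82.2  -82.39 -82.55 -82.7  -82.78 -82.82 -82.86 -82.87 -82.87 -82.9
 -82.87 -82.88]
[-4.97178172e-03  5.76105781e-04 -5.16707013e-06]
held offset [-1.89657594 -0.21789712  2.13525683] [ 0.4  0.3 -0.1  0.4 -0.4 -0.5  0.  -0.4]
```

The readings are accurate: the offset was slow settling plus my own arithmetic. The corrected socket is at (563.8,−39.2), and the nest sits −1.3 mm in tool x within the grip. I'll move over it and descend watching force.

Emit:
servo_tool:
  delta_pos:
    - [15, -0.5, 0]
    - [15, -0.5, 0]
    - [15, -0.5, 0]
    - [0, 0, 15]
    - [0, 0, 15]
    - [0, 0, 14]
    - [0, 0, 0]
    - [0, 0, 0]
    - [0, 0, 0]
    - [0, 0, 0]
    - [0, 0, 0]
    - [0, 0, 0]
  twist: [0, 0, 0.2, 0, 0, 0, 0, 0, 0, 0, 0, 0]

```text
clock: 7.87
eef_pos: [564.3, -37.9, 78.7]
tcp_rot: [2.318, 2.12, 0.002]
wrist_force: [0.1, -1.0, -2.1]
gripper_width: 51.7
gripper_force: 25.0
```

Emit:
servo_tool:
  delta_pos:
    - [0, 0, 3]
    - [0, 0, 3]
    - [0, 0, 3]
    - [0, 0, 2]
    - [0, 0, 0]
    - [0, 0, 0]
    - [0, 0, 0]
  twist: [0, 0, 0, 0, 0, 0, 0]

```text
clock: 8.45
eef_pos: [563.9, -37.8, 67.0]
tcp_rot: [2.318, 2.12, 0.0]
wrist_force: [-0.8, -0.1, -1.5]
gripper_width: 51.9
gripper_force: 25.0
```

Emit:
servo_tool:
  delta_pos:
    - [0, 0, 1.5]
    - [0, 0, 1.5]
    - [0, 0, 1]
    - [0, 0, 0]
    - [0, 0, 0]
    - [0, 0, 0]
  twist: [0, 0, 0, 0, 0, 0]

```text
clock: 8.95
eef_pos: [563.8, -37.9, 63.0]
tcp_rot: [2.318, 2.12, -0.0]
wrist_force: [-0.0, 0.6, -1.3]
gripper_width: 51.8
gripper_force: 25.0
```

The shank is in the socket with no lateral force. I'll continue gently down to the balls.

Emit:
servo_tool:
  delta_pos:
    - [0, 0, 1.5]
    - [0, 0, 1.5]
    - [0, 0, 1]
    - [0, 0, 1]
    - [0, 0, 0]
    - [0, 0, 0]
    - [0, 0, 0]
  twist: [0, 0, 0, 0, 0, 0, 0]

```text
clock: 9.53
eef_pos: [563.9, -38.2, 58.0]
tcp_rot: [2.318, 2.12, -0.0]
wrist_force: [-0.0, -0.6, -0.9]
gripper_width: 52.1
gripper_force: 25.0
```

Emit:
servo_tool:
  delta_pos:
    - [0, 0, 0.5]
    - [0, 0, 0.5]
    - [0, 0, 0]
    - [0, 0, 0]
    - [0, 0, 0]
  twist: [0, 0, 0, 0, 0]

```text
clock: 9.95
eef_pos: [564.0, -38.3, 57.3]
tcp_rot: [2.318, 2.12, -0.0]
wrist_force: [-1.2, -2.3, 2.3]
gripper_width: 51.8
gripper_force: 25.0
```

The nest is on the balls with its shoulder about 10.7 mm proud. Release.

Emit:
servo_tool:
  delta_pos:
    - [0, 0, 0]
    - [0, 0, 0]
    - [0, 0, 0]
    - [0, 0, 0]
    - [0, 0, 0]
    - [0, 0, 0]
    - [0, 0, 0]
  twist: [0, 0, 0, 0, 0, 0, 0]
  claw: 72

```text
clock: 10.53
eef_pos: [563.9, -37.8, 57.0]
tcp_rot: [-2.318, -2.121, -0.0]
wrist_force: [-0.1, -0.8, -0.6]
gripper_width: 72.1
gripper_force: 0.0
```

Emit:
servo_tool:
  delta_pos:
    - [0, 0, -10]
    - [0, 0, -20]
    - [0, 0, -20]
    - [0, 0, -20]
    - [0, 0, 0]
    - [0, 0, 0]
    - [0, 0, 0]
    - [0, 0, 0]
  twist: [0, 0, 0, 0, 0, 0, 0, 0]

```text
clock: 11.2
eef_pos: [563.1, -37.9, 126.3]
tcp_rot: [-2.317, -2.12, 0.002]
wrist_force: [-1.1, 0.1, -0.3]
gripper_width: 71.9
gripper_force: 0.0
```

Emit:
servo_tool:
  delta_pos:
    - [0, 0, 0]
    - [0, 0, 0]
    - [0, 0, 0]
    - [0, 0, 0]
    - [0, 0, 0]
    - [0, 0, 0]
  twist: [0, 0, 0, 0, 0, 0]
  claw: 0
  squeeze: 40

```text
clock: 11.7
eef_pos: [563.8, -37.9, 126.9]
tcp_rot: [-2.318, -2.12, 0.0]
wrist_force: [0.6, 0.6, 0.8]
gripper_width: 34.2
gripper_force: 0.0
```

Run:
```python
from h import *
s=arm.sense();print(s['eef_pos'],s['gripper_width'])
a=save('scene','scene1');b=save('side','side1')
c=[cv2.resize(i[y-33:y+33,x-43:x+44],(400,300),interpolation=cv2.INTER_CUBIC) for i,x,y in((a,290,222),(b,293,210))]
cv2.imwrite('pics/c6.png',np.hstack(c))
```

```text
[563.81450901 -37.85463895 126.94012768] 34.18685654335718
```

View pics/c6.png

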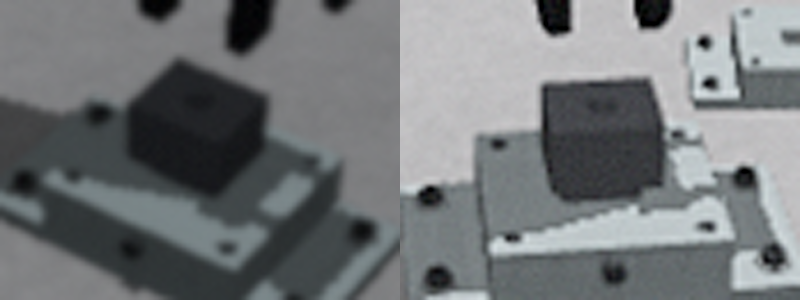

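The nest stands upright and proud in the socket. I'll set the fingers to a 24 mm straddle and press its top.

Emit:
servo_tool:
  delta_pos:
    - [-1, 0, 12]
    - [0, 0, 12]
    - [0, 0, 10]
    - [0, 0, 0]
    - [0, 0, 0]
    - [0, 0, 0]
  twist: [0, 0, 0, 0, 0, 0]
  claw: 24

```text
clock: 12.3
eef_pos: [564.0, -38.8, 93.3]
tcp_rot: [2.318, 2.12, 0.001]
wrist_force: [0.6, -0.1, 0.8]
gripper_width: 24.3
gripper_force: 0.0
```

Emit:
servo_tool:
  delta_pos:
    - [0, 0, 2]
    - [0, 0, 2]
    - [0, 0, 2]
    - [0, 0, 2]
    - [0, 0, 0]
    - [0, 0, 0]
  twist: [0, 0, 0, 0, 0, 0]

```text
clock: 12.8
eef_pos: [563.8, -38.9, 85.0]
tcp_rot: [2.318, 2.12, -0.0]
wrist_force: [1.0, -0.4, -0.2]
gripper_width: 23.9
gripper_force: 0.0
```

Emit:
servo_tool:
  delta_pos:
    - [0, 0, 1]
    - [0, 0, 1]
    - [0, 0, 1]
    - [0, 0, 1]
    - [0, 0, 1]
    - [0, 0, 0]
    - [0, 0, 0]
  twist: [0, 0, 0, 0, 0, 0, 0]

```text
clock: 13.38
eef_pos: [563.8, -38.9, 80.4]
tcp_rot: [2.318, 2.12, 0.0]
wrist_force: [0.1, 0.3, 2.9]
gripper_width: 24.0
gripper_force: 1.7
```

Emit:
servo_tool:
  delta_pos:
    - [0, 0, 1]
    - [0, 0, 1]
    - [0, 0, 1]
    - [0, 0, 1]
    - [0, 0, 1]
    - [0, 0, 0]
    - [0, 0, 0]
  twist: [0, 0, 0, 0, 0, 0, 0]

```text
clock: 13.97
eef_pos: [563.7, -38.9, 74.8]
tcp_rot: [-2.318, -2.12, 0.0]
wrist_force: [0.4, 0.2, 0.6]
gripper_width: 24.1
gripper_force: 0.7
```

Emit:
servo_tool:
  delta_pos:
    - [0, 0, 1]
    - [0, 0, 1]
    - [0, 0, 1]
    - [0, 0, 0]
    - [0, 0, 0]
    - [0, 0, 0]
  twist: [0, 0, 0, 0, 0, 0]

```text
clock: 14.47
eef_pos: [563.8, -38.7, 74.4]
tcp_rot: [2.317, 2.12, 0.001]
wrist_force: [-5.8, 1.7, 23.4]
gripper_width: 24.3
gripper_force: 11.9
```

The block stops hard at 74.4 mm under 23 N, so the nest is flush. I'll rise and go to a look pose beside the barrel.

Emit:
servo_tool:
  delta_pos:
    - [0, 0, -10]
    - [0, 0, -20]
    - [0, 0, -25]
    - [0, 0, -25]
    - [0, 0, -25]
    - [0, 0, -28]
    - [0, 0, 0]
    - [0, 0, 0]
    - [0, 0, 0]
  twist: [0, 0, 0, 0, 0, 0, 0, 0, 0]
  claw: 50

```text
clock: 15.22
eef_pos: [563.2, -39.1, 204.3]
tcp_rot: [-2.318, -2.12, 0.002]
wrist_force: [-0.1, 1.0, 0.2]
gripper_width: 49.8
gripper_force: 0.0
```

Emit:
servo_tool:
  delta_pos:
    - [-24.5, -5.5, 0]
    - [-24.5, -5.5, 0]
    - [-24.5, -5.5, 0]
    - [-24.5, -5.5, 0]
    - [-24.5, -5.5, 0]
    - [-24.5, -5.5, 0]
    - [-24.5, -5.5, 0]
    - [-24.5, -5.5, 0]
    - [-24.5, -5.5, 0]
    - [-24.5, -5.5, 0]
    - [-24.5, -5.5, 0]
    - [0, 0, 0]
    - [0, 0, 0]
    - [0, 0, 0]
    - [0, 0, 0]
    - [0, 0, 0]
    - [0, 0, 0]
    - [0, 0, 0]
  twist: [0, 0, 0, 0, 0, 0, 0, 0, 0, 0, 0, 0, 0, 0, 0, 0, 0, 0]

```text
clock: 16.72
eef_pos: [479.9, -301.1, 205.0]
tcp_rot: [-2.316, -2.122, -0.0]
wrist_force: [-0.6, 0.0, 0.8]
gripper_width: 50.0
gripper_force: 0.0
```

Run:
```python
from h import *
s=arm.sense();print(s['eef_pos'],s['tcp_rot'])
a=save('wrist','wrist5');p=proj('wrist5',(483.7,-257.6,122));q=proj('wrist5',(483.7,-257.6,45));print(p,q)
g=cv2.cvtColor(a,cv2.COLOR_BGR2GRAY)
x,y=p.astype(int);np.set_printoptions(linewidth=250)
print(g[y-28:y+44:3,x-42:x+43:3])
```

```text
[ 479.9174212  -301.08904711  205.04611073] [-2.31643372e+00 -2.12199838e+00 -3.97549638e-04]
[283.38434552 156.19353796] [283.28097395 146.33186868]
[[129 132 133 134 135  52  28  28  32  26  32  20  33  34  26  27  28  22  58  48  48  54  58  18  43  56  59  55  43]
 [136 135 130 132 136  31  33  31  30  14  14  25  27  30  28  20  31  24  20  14  31  50  35  22  56  52  46  49  25]
 [135 131 127 129 131  25  23  31  25  30  35  32  27  34  28  23  17  11  34  35  35  32  30  24  49  58  56  44   8]
 [133 129 132 132 117  32  25  20  32  27  13  17  29  58  63  33  31  29  26  17  19  24  15  31  53  54  52  38  26]
 [124 128 133 133 103  31  23  26  31  32  27  29  54  94  98  95  20  30  23  26  24  36  22  54  52  28  32  27  19]
 [129 128 129 131  69  20  24  24  28  26  37  28  84  81  83  85  51  30  33  30  29  31  20  53  53  51  53  52  41]
 [130 132 128 134  40  20  26  25  23  35  21  28  89 107 111  94  66  27  31  33  30  22  21  43  28  35  32  37  34]
 [134 135 135 139  34  29  24  24  23  23  27  47 139 109  93 139 103  31  32  28  28  28  17  32  20  18  34  25  13
[... 1206 characters left out ...]
 18  28  17  22  25  26  27  26  23  18  25  26  25  28  32  33   8  22  72  95  99  97  16  18  32  33]
 [127 129  30  25  30  31  25  26  24  23  23  29  14  16  27  11  15  14   8  10  23  84  95 100  98  70  19  38  51]
 [126 118  18  25  24  31  29  35  26  27  32  20  26  25  30  24  21  11  26  11  20  62 106 114 116 132  18  33  41]
 [125 101  26  18  27  29  32  24  26  28  28  27  27  25  18  29  15  29  24  28  22  47 121  22  30  55  71  26  11]
 [131  65  25   8  24  28  20  23  19  27  34  29  28  24  23  33  29  27  29  28  29  34 121  19  26  50  72  20  17]
 [135  47  10  12  27  19  23  28  10  25  13  28  29  30  11  36  25  28   8  27  28  20  95  77  60 124  22  23  19]]
```

Emit:
servo_tool:
  delta_pos:
    - [0, 20, 0]
    - [0, 20, 0]
    - [0, 0, 0]
    - [0, 0, 0]
    - [0, 0, 0]
    - [0, 0, 0]
    - [0, 0, 0]
  twist: [0, 0, 0, 0, 0, 0, 0]

```text
clock: 17.35
eef_pos: [518.4, -305.6, 205.0]
tcp_rot: [-2.318, -2.119, 0.001]
wrist_force: [0.2, -0.9, 0.4]
gripper_width: 50.3
gripper_force: 0.0
```

Run:
```python
from h import *
s=arm.sense();print(s['eef_pos'],s['tcp_rot'])
a=save('wrist','wrist6');C=[]
for n in('wrist5','wrist6'):
    g=cv2.cvtColor(cv2.imread(f'pics/{n}.png'),cv2.COLOR_BGR2GRAY)
    p=proj(n,(483.7,-257.6,122)).astype(int);o=p-20
    w=cv2.resize(g[o[1]:o[1]+40,o[0]:o[0]+40],None,fx=4,fy=4,interpolation=cv2.INTER_CUBIC)
    k,l,st,ce=cv2.connectedComponentsWithStats((w<65).astype(np.uint8))
    for i in range(1,k):
        x,y,W,H,A=st[i]
        if x>0 and y>0 and x+W<160 and y+H<160 and A>300: c=ce[i]/4+o-.375;print(n,c,W/4,H/4,A/16);C.append(c)
t=tri('wrist5',C[0],'wrist6',C[1]);print(t)
for z in(123,t[0][2]): print([onz(n,c,z) for n,c in zip(('wrist5','wrist6'),C)])
```

```text
[ 518.40234595 -305.62413817  205.04506182] [-2.31812524e+00 -2.11947742e+00  1.18937980e-03]
wrist5 [282.16095793 155.23472143] 11.75 12.0 109.9375
wrist6 [225.49132426 153.58071904] 12.0 12.0 112.5625
(array([ 482.9259232 , -256.81689283,  122.66282828]), np.float64(0.031316898039675696))
[array([ 482.93183355, -256.76332252,  123.        ]), array([ 482.9853018 , -256.80119888,  123.        ])]
[array([ 482.92772311, -256.80123767,  122.66282828]), array([ 482.92382386, -256.83251354,  122.66282828])]
```

The barrel top is at (482.9,−256.8,122.7), where 123 is expected, with the rays agreeing to 0.03 mm. I'll move over it, descend and grip.

Emit:
servo_tool:
  delta_pos:
    - [15, -13.5, 0]
    - [15, -13.5, 0]
    - [15.3, -13.7, 0]
    - [0, 0, 0]
    - [0, 0, 0]
    - [0, 0, 0]
    - [0, 0, 0]
    - [0, 0, 0]
  twist: [0, 0, 0, 0, 0, 0, 0, 0]

```text
clock: 18.07
eef_pos: [483.3, -257.7, 205.0]
tcp_rot: [2.319, 2.119, 0.0]
wrist_force: [0.0, 0.5, -0.4]
gripper_width: 50.0
gripper_force: 0.0
```

Emit:
servo_tool:
  delta_pos:
    - [0, 0, 20]
    - [0, 0, 20]
    - [0, 0, 20]
    - [0, 0, 20]
    - [0, 0, 20]
    - [0, 0, 16]
    - [0, 0, 10]
    - [0, 0, 0]
    - [0, 0, 0]
    - [0, 0, 0]
  twist: [0, 0, 0, 0, 0, 0, 0, 0, 0, 0]

```text
clock: 18.9
eef_pos: [483.6, -257.1, 79.8]
tcp_rot: [2.317, 2.119, 0.001]
wrist_force: [-0.1, -0.8, 0.7]
gripper_width: 49.8
gripper_force: 0.0
```

Emit:
servo_tool:
  delta_pos:
    - [0, 0, 0]
    - [0, 0, 0]
    - [0, 0, 0]
    - [0, 0, 0]
    - [0, 0, 0]
    - [0, 0, 0]
    - [0, 0, 0]
    - [0, 0, 0]
    - [0, 0, 0]
  twist: [0, 0, 0, 0, 0, 0, 0, 0, 0]
  claw: 4
  squeeze: 15

```text
clock: 19.65
eef_pos: [483.0, -256.8, 79.1]
tcp_rot: [2.318, 2.12, 0.0]
wrist_force: [-0.3, -0.2, 1.2]
gripper_width: 11.1
gripper_force: 15.0
```

Emit:
servo_tool:
  delta_pos:
    - [0, 0, -3]
    - [0, 0, -6]
    - [0, 0, -12]
    - [0, 0, -15]
    - [0, 0, -15]
    - [0, 0, -15]
    - [0, 0, -15]
    - [0, 0, -10]
    - [0, 0, 0]
  twist: [0, 0, 0, 0, 0, 0, 0, 0, 0]

```text
clock: 20.4
eef_pos: [484.1, -257.2, 172.2]
tcp_rot: [2.316, 2.118, 0.003]
wrist_force: [-0.4, -0.9, -0.3]
gripper_width: 11.4
gripper_force: 15.0
```

Emit:
servo_tool:
  delta_pos:
    - [15, 5, 0]
    - [18, 6, 0]
    - [18, 6, 0]
    - [18, 6, 0]
    - [18, 6, 0]
    - [18, 6, 0]
    - [18, 6, 0]
    - [18, 6, 0]
    - [18, 6, 0]
    - [14, 5, 0]
    - [8, 3, 0]
    - [0, 0, 0]
    - [0, 0, 0]
    - [0, 0, 0]
    - [0, 0, 0]
    - [0, 0, 0]
    - [0, 0, 0]
    - [0, 0, 0]
    - [0, 0, 0]
  twist: [0, 0, 0, 0, 0, 0, 0, 0, 0, 0, 0, 0, 0, 0, 0, 0, 0, 0, 0]

```text
clock: 21.98
eef_pos: [559.7, -82.2, 170.1]
tcp_rot: [2.318, 2.12, 0.0]
wrist_force: [-0.5, 0.1, 0.5]
gripper_width: 11.2
gripper_force: 15.0
```

Run:
```python
from h import *
s=arm.sense();print(s['eef_pos'],s['tcp_rot'],s['gripper_width'])
a=save('wrist','wrist7');g=cv2.cvtColor(a,cv2.COLOR_BGR2GRAY);np.set_printoptions(linewidth=250)
x,y=proj('wrist7',(563.8,-39,74)).astype(int);print(x,y)
print(g[y-45:y+51:4,x-56:x+57:4])
he=np.array(cams.grab_frame('wrist')['hand_eye']);K=cam('wrist7')[0]
p=K@(np.linalg.inv(he)@[0,0,-44,1])[:3];p=(p[:2]/p[2]).astype(int);print('barrel top exp',p)
print(g[p[1]-60:p[1]+40:4,p[0]-40:p[0]+41:4])
```

```text
[559.67162848 -82.15186297 170.07253536] [2.31839673e+00 2.11992054e+00 7.16839723e-05] 11.201294665387687
283 154
[[222 224 222 223 222 222 223 221 224 221 223 222 224 223 223 222 222 221 221 222 223 224 222 223 224 224 223 223 222]
 [224 221 223 221 222 224 223 224 225 222 224 225 223 221 222 224 223 225 221 223 225 224 223 223 223 224 221 222 222]
 [223 222 223 223 224 222 222 224 224 223 222 222 224 223 224 221 225 225 223 222 224 222 223 222 223 224 223 225 222]
 [222 223 221 224 221 223 224 225 225 226 225 196 194 143 140 141 131 136 222 224 224 224 223 223 225 223 221 222 223]
 [222 222 222 222 224 204 111  62  62  62  61  64  62  65  58  56  59  57  74  58  66  68 103 217 223 222 222 222 222]
 [223 223 217 193 130 127 118  78  80  79  76  76  80  79  77  75  77  74  78 143 143 142 143 143 222 224 223 223 223]
 [171 128 129 132 130 117  77  79  77  82  76  78  80  80  78  79  80  78  75 146 143 142 143 143 222 221 222 223 223]
 [132 129 131 131 128 116  78  79  74  79  76  79  77  77  72  75  77  78  79  76 140 140 140 151 221 223 221 222 224]
 [132 133 137 136 137 121  77  77
[... 2847 characters left out ...]
53 57 50 53 57 51 55 61 53 52 54 51 57]
 [55 49 53 52 53 55 54 54 56 53 51 56 52 54 56 51 55 61 54 59 55]
 [54 56 57 59 55 54 58 53 55 60 61 56 54 54 58 55 55 55 52 56 54]
 [60 56 56 54 61 57 54 55 58 58 56 54 55 60 60 57 58 59 58 60 59]
 [61 55 57 57 52 57 56 60 51 52 61 59 55 55 61 61 55 58 57 59 58]
 [53 57 58 52 56 54 55 58 53 61 55 47 58 54 55 54 54 57 52 59 57]
 [52 53 51 50 52 46 54 51 47 53 51 46 58 43 49 53 53 49 53 55 48]
 [12 19 23 31 29 26 17 16 16 23 19 22  7 10 24 26 26 18 18 15 19]
 [27 17 22 16 11 18 27 12 18 26 13 12 14 16 17 15 25 18 15 13 19]
 [12 18 14 12 16 11 19 16 25 12 11 19  8 22 24 10 10 18 17 13 27]
 [20 26 24 17 15 27 21 21 19 21  8 26 18 15 28 18  9 19  8 18 21]]
```

The band at row ~270 shows the barrel held at the right height. I'll take profiles of the nest's top edges and the nose for a same-range measurement.

Run:
```python
from h import *
np.set_printoptions(linewidth=250)
g=cv2.imread('pics/wrist7.png',0).astype(int);x,y=283,154
print('bottom',g[y+25:y+42,x-30:x+16].mean(1).round()); print('top',g[y-36:y-18,x-28:x+10].mean(1).round())
print('left',g[y-10:y+10,x-42:x-26].mean(0).round(),g[y+18:y+28,x-42:x-26].mean(0).round())
print('right top',g[y-20:y-8,x+28:x+44].mean(0).round(),'bot',g[y+19:y+29,x+28:x+44].mean(0).round())
he=np.array(cams.grab_frame('wrist')['hand_eye']);K=cam('wrist7')[0]
def pj(X): p=K@(np.linalg.inv(he)@[*X,1])[:3];return p[:2]/p[2]
for X in((0,0,76),(3.5,0,76),(-3.5,0,76),(6,0,62)): print(X,pj(X))
p=pj((0,0,76)).astype(int);print(p);print(g[p[1]-16:p[1]+24:2,p[0]-24:p[0]+25:2])
print('bore');print(g[y-12:y+18,x-14:x+15])
```

```text
bottom [ 74.  74.  74.  74.  74.  73.  75.  97. 121. 128. 128. 128. 127. 126. 126. 127. 129.]
top [222. 217. 205. 184. 159. 122.  73.  60.  72.  77.  77.  77.  77.  77.  77.  77.  77.  77.]
left [131. 131. 131. 132. 131. 132. 120.  84.  75.  76.  75.  76.  76.  76.  75.  77.] [131. 131. 131. 131. 131. 132. 120.  86.  74.  74.  74.  75.  73.  74.  73.  74.]
right top [141. 141. 140. 141. 141. 141. 140. 140. 152. 193. 223. 223. 222. 222. 222. 222.] bot [ 74.  75.  73.  75.  74.  74. 108. 180. 224. 224. 223. 222. 223. 222. 222. 217.]
(0, 0, 76) [283.37645773 219.85975382]
(3.5, 0, 76) [283.3826213  215.08946581]
(-3.5, 0, 76) [283.37034477 224.59087526]
(6, 0, 62) [283.41179288 217.58954162]
[283 219]
[[126 126 128 126 128 128 126 127 125 126 124 125 129 124 125 124 124 128 125 128 125 125 126 125 126]
 [131 127 128 129 127 125 128 127 128 128 124 125 125 126 127 123 127 126 127 126 127 128 127 127 130]
 [124 127 125 126 126 127 127 127 127 129 130 125 124 126 128 127 126 128 127 127 124 127 124 128 120]
 [129 126 123 125 121 125 128 127 126 102 102 107 109 108 104 127 127 127 128 126 1
[... 3674 characters left out ...]
71 70 65 59 53 50 54 53 48 53 51 53 52 53 62 67 70 73 76 73 76 77 72]
 [72 73 78 75 75 74 68 67 69 68 62 58 59 52 52 56 57 57 60 68 69 70 69 72 73 73 72 73 74]
 [72 73 73 74 75 73 79 71 71 66 71 75 61 67 62 63 65 69 71 66 72 71 74 74 74 76 74 76 75]
 [76 75 77 78 71 77 74 76 74 74 67 69 68 65 65 75 72 68 71 70 75 73 72 77 76 76 77 73 74]
 [75 73 74 76 79 74 76 75 76 77 72 71 71 73 76 70 73 75 68 71 75 74 74 73 76 77 82 74 73]
 [74 77 79 80 77 76 74 76 75 76 77 74 74 70 78 74 76 78 72 74 76 74 75 75 74 82 80 77 74]
 [74 72 76 71 78 77 71 74 76 77 75 72 77 73 75 74 73 76 75 78 76 77 74 74 77 82 76 77 73]
 [75 72 73 75 76 70 77 70 77 76 73 75 72 76 77 68 74 75 77 75 76 75 77 73 77 73 77 73 73]]
```

The bore rim centre is at (283.2,156.0), confirmed by the face edges. The nose tip's front edge is at row ~215.5, where 215.1 is predicted, and its column is ~283.3.

Run:
```python
from h import *
he=np.array(cams.grab_frame('wrist')['hand_eye']);K=cam('wrist7')[0]
def tl(p,z): d=he[:3,:3]@np.linalg.inv(K)@[p[0],p[1],1];o=he[:3,3];return o+d*(z-o[2])/d[2]
b=tl((283.2,156.0),95.9);n=tl((283.3,215.5),76)
print('bore',b,'nose front edge',n,'move',b[:2]-(n[:2]-[3.5,0]))
q=[tl((247.7,156),95.9),tl((318.7,156),95.9),tl((283,186.1),95.9),tl((283,125.8),95.9)];print(np.round(q,1))
print(arm.sense()['eef_pos'])
```

```text
bore [42.27664615 -0.15765047 95.9       ] nose front edge [ 3.19988256e+00 -5.74745088e-02  7.60000000e+01] move [42.57676359 -0.10017596]
[[ 42.3 -25.9  95.9]
 [ 42.3  25.6  95.9]
 [ 20.   -0.3  95.9]
 [ 63.5  -0.3  95.9]]
[559.72254581 -81.86013335 170.05429405]
```

Emit:
servo_tool:
  delta_pos:
    - [14, 0, 0]
    - [14, 0, 0]
    - [14.2, -0.2, 0]
    - [0, 0, 0]
    - [0, 0, 0]
    - [0, 0, 0]
    - [0, 0, 0]
    - [0, 0, 0]
    - [0, 0, 6]
    - [0, 0, 6]
    - [0, 0, 4]
    - [0, 0, 0]
    - [0, 0, 0]
    - [0, 0, 0]
  twist: [0, 0, 0, 0, 0, 0, 0, 0, 0, 0, 0, 0, 0, 0]

```text
clock: 23.35
eef_pos: [563.3, -39.7, 153.9]
tcp_rot: [-2.318, -2.121, -0.0]
wrist_force: [0.6, 0.4, -0.0]
gripper_width: 11.3
gripper_force: 15.0
```

Emit:
servo_tool:
  delta_pos:
    - [0, 0, 2]
    - [0, 0, 2]
    - [0, 0, 2]
    - [0, 0, 2]
    - [0, 0, 0]
    - [0, 0, 0]
    - [0, 0, 0]
  twist: [0, 0, 0, 0, 0, 0, 0]

```text
clock: 23.93
eef_pos: [563.3, -39.8, 146.0]
tcp_rot: [2.318, 2.12, 0.0]
wrist_force: [0.3, -0.5, 0.3]
gripper_width: 11.3
gripper_force: 15.0
```

The nose is 4 mm into the bore without force. Continuing.

Emit:
servo_tool:
  delta_pos:
    - [0, 0, 2]
    - [0, 0, 2]
    - [0, 0, 2]
    - [0, 0, 2]
    - [0, 0, 2]
    - [0, 0, 0]
    - [0, 0, 0]
    - [0, 0, 0]
  twist: [0, 0, 0, 0, 0, 0, 0, 0]

```text
clock: 24.6
eef_pos: [563.3, -39.8, 136.0]
tcp_rot: [2.318, 2.12, 0.0]
wrist_force: [-0.3, -0.8, 0.2]
gripper_width: 11.2
gripper_force: 15.0
```

Emit:
servo_tool:
  delta_pos:
    - [0, 0, 2]
    - [0, 0, 2]
    - [0, 0, 2]
    - [0, 0, 2]
    - [0, 0, 2]
    - [0, 0, 0]
    - [0, 0, 0]
    - [0, 0, 0]
  twist: [0, 0, 0, 0, 0, 0, 0, 0]

```text
clock: 25.27
eef_pos: [563.3, -39.8, 126.0]
tcp_rot: [2.318, 2.12, 0.0]
wrist_force: [-0.1, -1.1, -1.1]
gripper_width: 11.4
gripper_force: 15.0
```

Emit:
servo_tool:
  delta_pos:
    - [0, 0, 1.5]
    - [0, 0, 1.5]
    - [0, 0, 1]
    - [0, 0, 1]
    - [0, 0, 0]
    - [0, 0, 0]
    - [0, 0, 0]
  twist: [0, 0, 0, 0, 0, 0, 0]

```text
clock: 25.85
eef_pos: [563.3, -39.9, 121.0]
tcp_rot: [2.318, 2.12, 0.0]
wrist_force: [-0.5, -0.2, -0.1]
gripper_width: 11.3
gripper_force: 15.0
```

Emit:
servo_tool:
  delta_pos:
    - [0, 0, 0.5]
    - [0, 0, 0.5]
    - [0, 0, 0.5]
    - [0, 0, 0]
    - [0, 0, 0]
    - [0, 0, 0]
  twist: [0, 0, 0, 0, 0, 0]

```text
clock: 26.35
eef_pos: [563.7, -39.8, 120.3]
tcp_rot: [2.318, 2.12, 0.001]
wrist_force: [-1.9, -0.4, 5.6]
gripper_width: 11.6
gripper_force: 15.0
```

The nose touches the floor at TCP 120.3 (120 expected). I'll open, rise and look.

Emit:
servo_tool:
  delta_pos:
    - [0, 0, 0]
    - [0, 0, 0]
    - [0, 0, 0]
    - [0, 0, 0]
    - [0, 0, 0]
    - [0, 0, 0]
    - [0, 0, 0]
    - [0, 0, 0]
  twist: [0, 0, 0, 0, 0, 0, 0, 0]
  claw: 50

```text
clock: 27.02
eef_pos: [563.3, -39.8, 119.5]
tcp_rot: [2.318, 2.12, 0.0]
wrist_force: [-0.1, -0.2, 0.3]
gripper_width: 50.2
gripper_force: 0.0
```

Emit:
servo_tool:
  delta_pos:
    - [0, 0, -10]
    - [0, 0, -20]
    - [0, 0, -25]
    - [0, 0, -25]
    - [0, 0, -25]
    - [0, 0, -15]
    - [-20, 0, 0]
    - [-23, 0, 0]
    - [0, 0, 0]
    - [0, 0, 0]
    - [0, 0, 0]
    - [0, 0, 0]
    - [0, 0, 0]
    - [0, 0, 0]
  twist: [0, 0, 0, 0, 0, 0, 0, 0, 0, 0, 0, 0, 0, 0]

```text
clock: 28.18
eef_pos: [559.5, -81.6, 239.5]
tcp_rot: [-2.316, -2.122, -0.001]
wrist_force: [0.1, -0.4, 1.2]
gripper_width: 50.3
gripper_force: 0.0
```

Run:
```python
from h import *
np.set_printoptions(linewidth=250)
s=arm.sense();print(s['eef_pos'],s['gripper_width'])
g=cv2.cvtColor(save('wrist','wrist8'),cv2.COLOR_BGR2GRAY);P=np.array((563.5,-39.6))
x,y=proj('wrist8',(*P,164)).astype(int);print(x,y,proj('wrist8',(*P,74)));print(g[y-40:y+30:3,x-36:x+37:3])
for n in('scene','side'):
    g=cv2.cvtColor(save(n,n+'2'),cv2.COLOR_BGR2GRAY);a=proj(n+'2',(*P,164));b=proj(n+'2',(*P,74));print(n,a,b)
    print(g[int(a[1])-4:int(b[1])+6:2,int(a[0])-12:int(a[0])+13])
```

```text
[559.52577934 -81.61085867 239.51866144] 50.28452706698841
283 159 [283.65225564 147.44827565]
[[211 210 210 209 211 212 199 174 128 128 124 124 124 128 121 187 209 209 209 212 210 209 208 210 206]
 [210 209 120 115  97  98  94 103 104 102 106 108 114 114 116 159 213 210 177 178 209 208 211 211 211]
 [118 119 119  87  70  74  69  66  69  72  73  70  68  66  64  62  83 103 104 102 100 101 195 210 210]
 [122 124 122  89  70  65  71  69  68  73  70  70  67  68  70  70  75 130 133 130 129 132 184 210 210]
 [120 118 120  88  71  68  67  72  70  68  74  72  70  70  70  70  71 132 130 130 133 130 196 209 209]
 [119 120 115  86  71  69  66  72  72  69  70  70  72  70  70  67  70 127 133 130 132 130 196 210 210]
 [122 126 127  94  72  69  71  74  71  71  73  69  70  69  69  68  88 132 127 131 130 132 208 209 210]
 [121 118 124  88  69  66  65  72  69  71  72  61  61  57  69  68 130 130 130 128 125 128 210 209 211]
 [124 123 122  93  71  72  68  71  70  74  60  74  79  82  56  70 107 131 128 128 132 123 173 176 128]
 [121 124 122  87  71  68  70  73  73  70  59  79  80  76  75  66  73 128 131 
[... 5630 characters left out ...]
 186 190 190 181 126  89 101 100  88 127 182 191 186 186 185 188 187 189 187 186]
 [191 191 194 197 197 195 195 197 189 129  89  98  96  83 126 178 188 185 184 182 176 173 178 192 187]
 [104 105 107 108 108 100  77  81  74  82  94 100  97  93  76  71 105 115 118 113 112 109 139 188 191]
 [ 67  64  71  71  66  75  68  68  70  91  97 100  99  95  80  77 110 125 123 119 121 121 125 165 195]
 [ 67  69  69  69  67  65  70  65  71  87  99  99  96  93  79  78 106 111 127 122 127 116  93 126 181]
 [ 72  71  66  65  68  65  71  69  68  80  97 102 108  91  76  65  73  78 106 101  92  62  66  78 161]
 [ 64  69  74  71  70  74  70  67  73  65  71  67  67  71  65  68  74  67  62  68  74  70  69  55 129]]
```

The barrel stands upright, with its top at the predicted scene pixel (291,181), its band at the right height, and any lean within the bore's play. The fingers are clear, so I'm handing in.

```bash
python3 -c "
from workcell import arm
print(arm.hand_in())"
```

```text
the job is handed in; nothing more can be done
None
```

I handed the job in at about 28 s of the 53 s limit: the nest is pressed flush in the base and the pen barrel stands nose down on the bore's floor, released; no verdict came back.

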